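Empty the vial cup into the bench drawer

TASK

Tip the steel cup over the open drawer and keep it tipped until all three vials have dropped into the drawer, then stand the empty cup upright on the steel tray again and let go of it. Last, push the drawer gently home until it clicks shut past its catch. Leave the other things on the bench where they are.

Things in the scene. Friction and masses are not known exactly. Their poses are not given: they have to be found in the camera images.
- cup: Polished conical steel cup holding the three vials, standing on the tray: 62 mm high, outside diameter 48 mm at the foot, 88 mm at the rim (wall slopes 18 degrees outward), wall 3 mm, floor 4 mm, 0.1 to 0.17 kg. The vials slide out once it is tipped some 90 to 100 degrees. Origin: centre of its underside; +z up out of the mouth; its one strap handle points along its -y.
- cup_grip (a point): Middle of the cup handle's vertical bar, 70 mm out from the cup's axis and 37 mm above its underside; same axes as the cup. The bar is flat strap, 12 mm wide across (along the cup's x, the width to pinch), 6 mm thick, 28 mm tall in clear between two straps to the cup; 31 mm of open gap between it and the cup's wall at its middle.
- cup_mouth (a point): Centre of the cup's open mouth, at rim height (62 mm above its underside); same axes as the cup.
- steel_tray: Shallow steel tray that stays put on the bench to the right, 136 x 322 mm, rim 15 mm high, floor 2 mm thick. Origin: centre of its underside; its long side is along its y.
- drawer (a joint): Slide of the drawer, m: 0 fully home, grows as the drawer is out toward the robot (most 0.13); it starts open about 0.10 to 0.125. It drags with about 1 N; in the last 10 mm it must be pushed over a sprung ball catch (about 8 to 10 N in all) which then draws it home and keeps it there.
- drawer_floor (a point): Centre of the inner floor of the drawer; moves with the drawer. x points into the unit (push direction), y to the left, z up. The inside is 180 mm (x) by 170 mm (y); the side and back walls stand 46 mm above the floor, the front panel 65 mm. This point is 90 mm behind the front panel's inner face, so with the drawer open only the front 100 to 125 mm or so is uncovered.
- drawer_pull (a point): Middle of the horizontal steel bar pull on the drawer's front; the bar is 8 mm thick, 72 mm long along y, stands 20 mm off the front panel (in -x) and 45 mm above the bench. Same axes as drawer_floor.
- drawer_unit: Low grey one-drawer unit fixed on the bench, 190 x 190 mm, 82 mm high. Origin: centre of its underside; its front looks along its -x, the drawer slides out that way.
- vial_0: One of the three capped sample vials that start in the cup, 13 mm across, 46 mm long. Origin: centre of its bottom end; +z toward the cap.
- vial_1: One of the three capped sample vials that start in the cup, 13 mm across, 46 mm long. Origin: centre of its bottom end; +z toward the cap.
- vial_2: One of the three capped sample vials that start in the cup, 13 mm across, 46 mm long. Origin: centre of its bottom end; +z toward the cap.
- tape_roll: Bystander: roll of adhesive tape lying flat at the far end of the steel tray, 56 mm across, 19 mm high. Origin: centre of its underside. Leave it where it is.
- objective_can: Bystander: white can with black screw cap, 41 mm across, 66 mm high, standing beyond the tray's far end. Origin: centre of its underside. Leave it where it is.
- slide_box: Bystander: closed flat slide case, 35 x 84 x 28 mm, left of the drawer unit. Origin: centre of its underside. Leave it where it is.
- oil_bottle: Bystander: small dropper bottle, 33 mm across, 90 mm high, left of the drawer unit. Origin: centre of its underside. Leave it where it is.
Things that resemble listed ones, but are neither listed nor needed, are in the scene too. What is shaped like the cup but green or red is not meant.

How it is judged:
By the outcome, as a careful person would: the job done as asked, in the order asked, and still so for the second after the job is handed in, with the robot touching nothing.
It also fails if it takes over 69 s, if anything falls off the work surface, if the arm or the gripper's body presses on something with over 40 N, if the wrist force passes 120 N, or if a joint passes its speed limit or range.

ROBOT

A 6-joint arm with a two-finger parallel gripper is mounted at the origin on a cart in front of the work surface, level with it; the furniture and walls round the work are solid. World frame = base frame: x ahead of the robot, y to its left, z up, the work surface at z = 0. Lengths are in m, angles in rad, forces in N, time in s.
With the tool pointing down it reaches from about 0.25 to 0.725 m from the base axis. Payload 9.7 kg.
Tool frame: the origin (TCP) lies on the centre line of the jaws, within the pads' length; the fingertips stand 25 mm ahead of it and the grasp point (between the pads) lies 6 mm ahead of it (r.tip_extent is the distance from the TCP to the fingertips, in m); z points along the fingers, y is the line along which they close (so a half turn about z gives the same grasp; the last joint's range is limited). The gripper opens to 85 mm and grips with 20 to 120 N. Pads are 22 mm wide; open, the fingers measure 114 mm over their backs; the gripper's body (76 mm by 85 mm) begins 54 mm behind the grasp point. The pads swing forward as they close: fully open they stand 13 mm farther back than shut.
Start: joints at [-1.245, 0.087, 0.176, 1.66, 0, 1.571], TCP at [0.176, -0.521, 0.256] pointing down, gripper open.
Joint ranges: [-3.13, 3.13], [-0.85, 1.81], [-1.15, 1.24], [-2.2, 2.28], [-1.44, 1.52], [-3.14, 3.14]. Speed limits (rad/s): [2.22, 2.22, 2.57, 3.14, 3.14, 3.14].

INTERFACE

Orientations are given as a unit quaternion [w, x, y, z].
In Python, from workcell import r gives the robot as it stands. The module is installed in compiled form; this text tells all that it offers.
- The arm moves only by the tool arm_command, never from a script. Its argument "plan" is a list of rows, each a list of 7 numbers: the shift along the tool's x, y, z normalised to -1 to 1, where 1 is 20 mm, then the turn, a rotation vector about the tool's x, y, z normalised to -1 to 1, where 1 is 8 degrees, then the opening, from 0 (shut) to 1 (fully open). A call has 1 to 10 rows; each row shifts and turns the commanded pose from where the row before left it, along the tool's axes as they then stand; what a row does not reach is not made up. A row lasts 1/8 s, in which the tool goes at most 62.5 mm and 10.7 degrees, less where a joint would pass 70% of its speed; a pose out of reach is approached as far as the arm can. A call with a number of a shift or a turn outside -1 to 1 is refused whole. A call with a gripper value outside its range is refused whole. The fingers move at their own pace and stop on an object; "grip_force" is the grip in N (left out, the last holds). Time passes only in rows, so rows that do not move let the fingers close. It gives the time, the measured TCP pose, the force, the opening and the grip force at its end, in the units of the state.
- r.read_state(): the state, without advancing time (a new reading comes with each control period).
- r.capture(name): name is "scene" or "side" or "wrist"; returns (picture, depth): 400x640x3 uint8, red, green, blue; 400x640 float32, m along the optical axis (not along the pixel's ray), 0 where there is no reading.
- r.camera_info(name): a dict with "fovy" (degrees; the focal length in pixels is half the picture's height over the tangent of half this angle, whatever the lens; pixels are square), "cx", "cy" (the principal point, pixels), "eye" and "orientation" of the camera in the world; the wrist camera has in their place "hand_eye" (4x4, takes a point from camera to tool coordinates, whose origin is the TCP and whose axes are the flange's). Camera axes: x right, y down, z forward; pixel columns grow to the right and rows downward; lengths in m; the calibration is good to about 2 mm. A picture is of the moment at which its call begins: read the wrist's pose just before it. camera_info takes no time and is no camera call.
- r.finish_job(): hands the job in; it is judged then, once.
The state is a dict: "clock": time; "qpos": joint angles; "qvel": joint speeds; "tau": joint torques, N m; "eef_pos": TCP position; "eef_rot": TCP orientation; "wrist_force": force on the tool from outside, world axes, zero at the start; "torque": the same for the moment, N m; "opening": finger opening in m; "grip_force": force on a finger pad.
Only numpy, scipy, OpenCV 4.12 (cv2) and the standard library are available. Lean on these libraries where they do the work, as an engineer would, in place of code of your own. Each camera call takes 0.05 s, during which the arm holds its last target. There are 200 camera calls.

## Working session

There is one attempt and no reset: what is moved stays moved. The work goes in short steps, Python scripts to look and compute and a tool call to move; the robot and the scene stay as the last step left them, time stands still between calls to the robot, and variables do not carry over. Pictures are saved under pics/ and viewed, at most 10 in all, crops included, and the job is handed in when it is done.

Besides the shell and the picture viewer there is one more tool, called after "Emit:" as name(argument=value, ...), one argument or row to a line, values as JSON. arm_command: Moves the arm, as the interface text tells. Its arguments: {"type":"object","properties":{"plan":{"type":"array"},"grip_force":{"type":"number"}},"required":["plan"]}

```bash
mkdir -p pics; cat > h.py <<'E'
import numpy as np, cv2
from scipy.spatial.transform import Rotation as R
from workcell import r
def rot(q): return R.from_quat([q[1],q[2],q[3],q[0]]).as_matrix()
def cam(name,st=None):
    c=r.camera_info(name); f=200/np.tan(np.radians(c['fovy'])/2)
    if name=='wrist':
        st=st or r.read_state(); T=np.array(c['hand_eye']); M=rot(st['eef_rot'])
        return f,c['cx'],c['cy'],M@T[:3,3]+np.array(st['eef_pos']),M@T[:3,:3]
    o=np.array(c['orientation']); o=rot(o) if o.size==4 else o.reshape(3,3)
    return f,c['cx'],c['cy'],np.array(c['eye']),o
def ray(C,u,v):
    d=C[4]@np.array([(u-C[1])/C[0],(v-C[2])/C[0],1.]); return d
def onz(C,u,v,z):
    d=ray(C,u,v); return C[3]+d*(z-C[3][2])/d[2]
def dep(C,u,v,D): return C[3]+ray(C,u,v)*D
def proj(C,p):
    q=C[4].T@(np.array(p)-C[3]); return C[1]+C[0]*q[0]/q[2],C[2]+C[0]*q[1]/q[2]
def tri(C1,p1,C2,p2):
    a=ray(C1,*p1);b=ray(C2,*p2)
    s=np.linalg.lstsq(np.c_[a,-b],C2[3]-C1[3],rcond=None)[0]
    A=C1[3]+a*s[0];B=C2[3]+b*s[1]; return (A+B)/2,np.linalg.norm(A-B)
def shot(name,fn):
    st=r.read_state(); p,d=r.capture(name); cv2.imwrite('pics/'+fn+'.png',p[:,:,::-1]); np.save('pics/'+fn+'.npy',d)
    return p,d,cam(name,st)
E
python3 - <<'E'
from h import *
for n in ['scene','side','wrist']:
    p,d,C=shot(n,n+'0'); print(n,C[0],C[1:3],C[3],C[4][:,2].round(2),r.camera_info(n).keys())
a=cv2.imread('pics/scene0.png')
s=r.read_state();print(s['clock'],s['eef_pos'],s['eef_rot'],s['wrist_force'],r.tip_extent)
E
```

```text
scene 424.4873218727197 (321.59636852389434, 195.42627033712034) [0.11103214 0.72061027 0.85834725] [ 0.41 -0.6  -0.69] dict_keys(['fovy', 'cx', 'cy', 'eye', 'orientation'])
side 410.8195502393486 (322.5887017818533, 194.24040845911617) [ 0.59503083 -0.86694836  0.54097794] [ 0.01  0.88 -0.48] dict_keys(['fovy', 'cx', 'cy', 'eye', 'orientation'])
wrist 291.7023875547018 (320.4223355849473, 194.79856997071283) [ 0.24218582 -0.49950289  0.37352221] [-0.26 -0.09 -0.96] dict_keys(['fovy', 'cx', 'cy', 'hand_eye'])
0.15 [ 0.17598856 -0.52092167  0.25575846] [-4.93141687e-04  9.86757975e-01  1.62198792e-01 -8.69637483e-05] [-0.38776261  0.22698245 -0.10350709] 0.025
```

View pics/scene0.png

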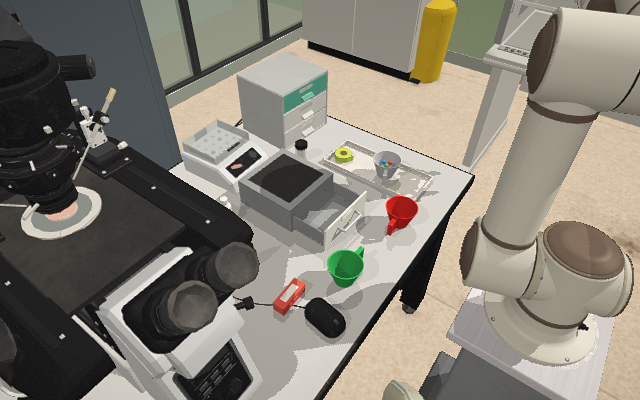

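View pics/side0.png

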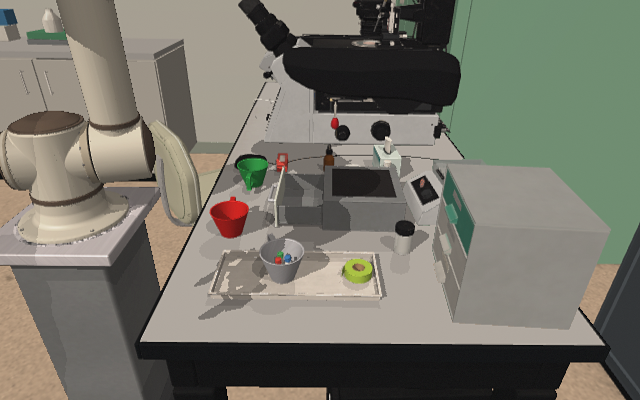

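Scene: candidates for the cup are steel (scene 386,163 / side 282,260), red (400,210 / 230,217) and green (346,267 / 252,173). I choose the steel one with the vials in the tray. Next is a close crop to check it.

```bash
python3 - <<'E'
from h import *
a=cv2.imread('pics/scene0.png')[120:250,290:450]; b=cv2.imread('pics/side0.png')[150:310,195:395]
w=cv2.imread('pics/wrist0.png')
A=cv2.resize(a,(369,300),interpolation=cv2.INTER_CUBIC);B=cv2.resize(b,(375,300),interpolation=cv2.INTER_CUBIC)
W=cv2.resize(w,(480,300))
cv2.imwrite('pics/crop1.png',np.vstack([np.hstack([A,B]),np.hstack([W,np.zeros((300,264,3),np.uint8)])]))
E
```

```text
(no output)
```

View pics/crop1.png

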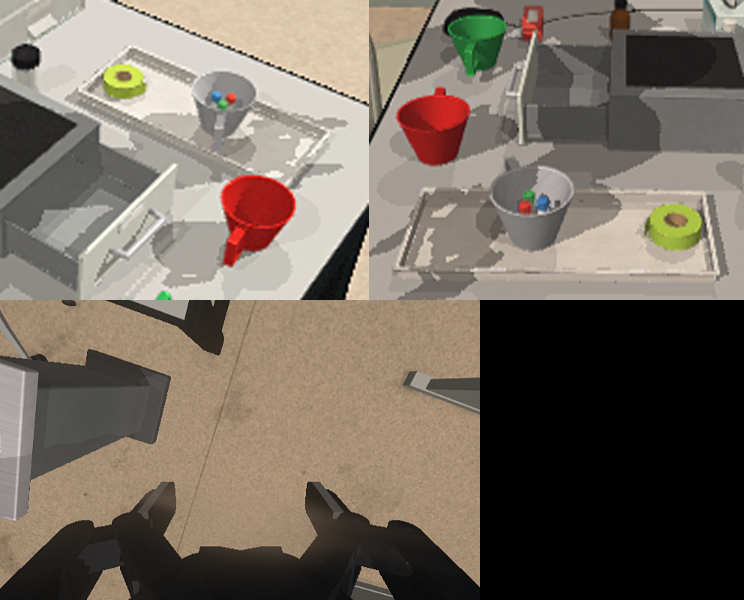

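The steel cup holds the coloured vials. Its handle points at the drawer, at scene ≈(385,174) and side ≈(271,236). The red cup stands between the tray and the robot-side edge, near the drawer front.

```bash
cat >> h.py <<'E'
def cloud(C,d):
    v,u=np.mgrid[0:400,0:640]; q=np.stack([(u-C[1])/C[0],(v-C[2])/C[0],np.ones_like(u)],-1)*d[...,None]
    return q@C[4].T+C[3]
def circ(x,y):
    s=np.linalg.lstsq(np.c_[2*x,2*y,np.ones_like(x)],x*x+y*y,rcond=None)[0]; return s[0],s[1],np.sqrt(s[2]+s[0]**2+s[1]**2)
E
python3 - <<'E'
from h import *
boxes={'scene':(364,145,412,195),'side':(255,228,308,285)}
for n in ['scene','side']:
    d=np.load(f'pics/{n}0.npy');C=cam(n);P=cloud(C,d);im=cv2.imread(f'pics/{n}0.png')
    # bench level check
    x0,y0,x1,y1=boxes[n]; Q=P[y0:y1,x0:x1].reshape(-1,3)
    z=Q[:,2]; m=(z>0.03)&(z<0.09); print(n,'zmax pct',np.percentile(z[m],[50,90,98,100]).round(4))
    S=Q[(z>0.056)&(z<0.075)]; print('rim n',len(S),S.min(0).round(3),S.max(0).round(3))
    m=np.ones(len(S),bool)
    for i in range(6):
        c=circ(*S[m,:2].T); e=np.hypot(S[:,0]-c[0],S[:,1]-c[1])-c[2]; m=abs(e)<max(.003,1.5*abs(e[m]).std())
    print('circle',np.round(c,4),m.sum()); 
    far=Q[(z>.02)&(z<.075)]; rr=np.hypot(far[:,0]-c[0],far[:,1]-c[1]); H=far[rr>.052]
    print('handle pts',len(H)); print(H[np.argsort(H[:,2])][::max(1,len(H)//15)].round(3).tolist())
    for nm,lo,hi in [('red',(0,120,80),(6,255,255)),('green',(55,100,60),(75,255,255))]:
        mk=cv2.inRange(cv2.cvtColor(im,cv2.COLOR_BGR2HSV),lo,hi)>0
        q=P[mk]; q=q[(q[:,2]>.05)&(q[:,2]<.075)]; 
        print(nm,len(q),np.percentile(q,[3,50,97],axis=0).round(3).tolist() if len(q) else '')
    # grids for drawer
    for z0,z1 in [(.075,.09)]:
        q=P[(P[...,2]>z0)&(P[...,2]<z1)&(P[...,0]>.4)&(P[...,0]<.85)&(abs(P[...,1]+.05)<.2)]
        print('unit top',len(q),np.percentile(q,[1,50,99],axis=0).round(3).tolist())
E
```

```text
scene zmax pct [0.0515 0.0638 0.0664 0.0787]
rim n 191 [ 0.483 -0.265  0.056] [ 0.569 -0.042  0.073]
circle [ 0.5239 -0.2155  0.0437] 85
handle pts 57
[[0.499, -0.153, 0.021], [0.496, -0.153, 0.026], [0.5, -0.154, 0.027], [0.495, -0.156, 0.028], [0.492, -0.156, 0.035], [0.493, -0.152, 0.036], [0.5, -0.151, 0.037], [0.498, -0.153, 0.041], [0.492, -0.153, 0.044], [0.493, -0.155, 0.046], [0.491, -0.157, 0.049], [0.499, -0.152, 0.053], [0.496, -0.158, 0.054], [0.497, -0.154, 0.056], [0.498, -0.162, 0.058], [0.5, -0.153, 0.059], [0.5, -0.158, 0.06], [0.497, -0.153, 0.061], [0.501, -0.154, 0.062]]
red 309 [[0.356, -0.108, 0.051], [0.393, -0.075, 0.058], [0.436, 0.004, 0.065]]
green 389 [[0.372, 0.115, 0.05], [0.413, 0.16, 0.058], [0.452, 0.224, 0.065]]
unit top 3391 [[0.497, -0.176, 0.076], [0.695, 0.05, 0.083], [0.846, 0.138, 0.087]]
side zmax pct [0.0517 0.0635 0.0652 0.0665]
rim n 456 [ 0.483 -0.265  0.056] [ 0.568 -0.156  0.067]
circle [ 0.5261 -0.2231  0.0407] 393
handle pts 42
[[0.495, -0.162, 0.048], [0.493, -0.163, 0.051], [0.493, -0.163, 0.053], [0.491, -0.16, 0.056], [0.491, -0.158, 0.057], [0.498, -0.166, 0.058], [0.499, -0.177, 0.058], [0.506, -0.166, 0.058], [0.496, -0.163, 0.059], [0.495, -0.156, 0.059], [0.495, -0.161, 0.06], [0.497, -0.161, 0.06], [0.504, -0.168, 0.06], [0.497, -0.173, 0.06], [0.497, -0.158, 0.06], [0.496, -0.169, 0.06], [0.505, -0.173, 0.06], [0.499, -0.158, 0.06], [0.5, -0.162, 0.06], [0.498, -0.166, 0.061], [0.503, -0.173, 0.061]]
red 466 [[0.356, -0.232, 0.051], [0.396, -0.051, 0.058], [0.521, -0.005, 0.064]]
green 328 [[0.373, -0.213, 0.051], [0.412, 0.175, 0.058], [0.521, 0.222, 0.064]]
unit top 3064 [[0.498, -0.149, 0.076], [0.701, 0.018, 0.084], [0.847, 0.133, 0.086]]
```

```bash
python3 - <<'E'
from h import *
PS={n:cloud(cam(n),np.load(f'pics/{n}0.npy')) for n in ['scene','side']}
S=PS['scene']
q=S[(S[...,2]>.079)&(S[...,2]<.088)&(S[...,0]>.45)&(S[...,0]<.85)&(S[...,1]>-.12)&(S[...,1]<.16)]
b=cv2.minAreaRect(q[:,:2].astype(np.float32)); print('unit rect',b, np.median(q[:,2]))
for n,P in PS.items():
    q=P[(P[...,0]>.42)&(P[...,0]<.72)&(P[...,1]>-.10)&(P[...,1]<.14)&(P[...,2]>.006)&(P[...,2]<.079)]
    print(n,len(q))
    for lo in np.arange(.42,.70,.01):
        k=q[(q[:,0]>=lo)&(q[:,0]<lo+.01)]
        if len(k)>5: print(round(lo,2),len(k),'y',np.percentile(k[:,1],[2,98]).round(3),'z',np.percentile(k[:,2],[2,25,50,75,98]).round(3))
    q=P[(P[...,0]>.42)&(P[...,0]<.56)&(P[...,1]>-.10)&(P[...,1]<.14)&(P[...,2]>.055)&(P[...,2]<.08)]
    for lo in np.arange(-.1,.14,.02):
        k=q[(q[:,1]>=lo)&(q[:,1]<lo+.02)]
        if len(k)>3: print('  y',round(lo,2),len(k),'x',np.percentile(k[:,0],[3,50,97]).round(3),'zmax',np.percentile(k[:,2],95).round(3))
    k=P[(P[...,0]>.3)&(P[...,0]<.5)&(P[...,1]>-.14)&(P[...,1]<.03)&(P[...,2]>.02)&(P[...,2]<.08)]
    print('red cup',np.percentile(k,[1,50,99],axis=0).round(3).tolist())
E
```

```text
unit rect ((0.6474325060844421, 0.043019071221351624), (0.19390375912189484, 0.30466601252555847), 88.26042938232422) 0.08326654186913796
scene 3808
0.42 102 y [-0.095 -0.034] z [0.021 0.035 0.043 0.054 0.063]
0.43 40 y [-0.086 -0.048] z [0.048 0.055 0.059 0.062 0.065]
0.47 74 y [0.011 0.088] z [0.045 0.047 0.049 0.05  0.052]
0.48 23 y [0.008 0.09 ] z [0.044 0.046 0.047 0.048 0.05 ]
0.49 669 y [-0.042  0.136] z [0.01  0.03  0.049 0.066 0.079]
0.5 45 y [-0.004  0.14 ] z [0.017 0.048 0.076 0.078 0.079]
0.51 52 y [-0.041  0.136] z [0.01  0.026 0.042 0.054 0.059]
0.52 69 y [-0.041  0.136] z [0.012 0.028 0.042 0.052 0.061]
0.53 134 y [-0.041  0.136] z [0.011 0.014 0.019 0.041 0.059]
0.54 219 y [-0.042  0.135] z [0.011 0.013 0.015 0.03  0.059]
0.55 205 y [-0.042  0.135] z [0.01  0.013 0.015 0.029 0.059]
0.56 209 y [-0.042  0.135] z [0.01  0.013 0.015 0.032 0.059]
0.57 197 y [-0.041  0.134] z [0.011 0.013 0.015 0.029 0.06 ]
0.58 208 y [-0.042  0.134] z [0.011 0.013 0.015 0.028 0.058]
0.59 190 y [-0.043  0.134] z [0.01  0.013 0.015 0.032 0.059]
0.6 194 y [-0.047  0.133] z [0.011 0.013 0.015 
[... 2613 characters left out ...]
026 0.044 0.062 0.078]
0.69 119 y [-0.056 -0.05 ] z [0.009 0.024 0.045 0.062 0.077]
  y -0.1 24 x [0.422 0.428 0.434] zmax 0.063
  y -0.08 9 x [0.435 0.436 0.438] zmax 0.063
  y -0.06 109 x [0.427 0.506 0.557] zmax 0.078
  y -0.04 31 x [0.421 0.498 0.541] zmax 0.079
  y -0.02 18 x [0.496 0.5   0.501] zmax 0.079
  y 0.0 15 x [0.496 0.501 0.501] zmax 0.079
  y 0.02 18 x [0.496 0.502 0.502] zmax 0.08
  y 0.04 13 x [0.496 0.502 0.502] zmax 0.079
  y 0.06 14 x [0.497 0.502 0.503] zmax 0.079
  y 0.08 11 x [0.498 0.501 0.503] zmax 0.08
  y 0.1 15 x [0.498 0.503 0.504] zmax 0.08
  y 0.12 54 x [0.469 0.522 0.557] zmax 0.079
red cup [[0.355, -0.109, 0.021], [0.397, -0.047, 0.048], [0.5, 0.019, 0.079]]
```

Emit:
arm_command(
  plan=[
    [0.84, -0.48, 0.1, 0, 0, 0, 1],
    [0.84, -0.48, 0.1, 0, 0, 0, 1],
    [0.84, -0.48, 0.1, 0, 0, 0, 1],
    [0.84, -0.48, 0.1, 0, 0, 0, 1],
    [0.84, -0.48, 0.1, 0, 0, 0, 1],
    [0.84, -0.48, 0.1, 0, 0, 0, 1],
    [0.84, -0.48, 0.1, 0, 0, 0, 1],
    [0.84, -0.48, 0.1, 0, 0, 0, 1],
    [0.84, -0.48, 0.1, 0, 0, 0, 1],
    [0.84, -0.48, 0.1, 0, 0, 0, 1],
  ],
)

```text
clock: 1.4
eef_pos: [0.3052, -0.3753, 0.2361]
eef_rot: [0.0, 0.987, 0.162, -0.0]
wrist_force: [-0.2, 0.1, 0.1]
opening: 0.0855
grip_force: 0.0
```

Emit:
arm_command(
  plan=[
    [0.84, -0.48, 0.1, 0, 0, 0, 1],
    [0.84, -0.48, 0.1, 0, 0, 0, 1],
    [0.84, -0.48, 0.1, 0, 0, 0, 1],
    [0.84, -0.48, 0.1, 0, 0, 0, 1],
    [0.84, -0.48, 0.1, 0, 0, 0, 1],
    [0.84, -0.48, 0.1, 0, 0, 0, 1],
    [0.84, -0.48, 0.1, 0, 0, 0, 1],
    [0.84, -0.48, 0.1, 0, 0, 0, 1],
    [0, 0, 0, 0, 0, -1, 1],
    [0, 0, 0, 0, 0, -1, 1],
  ],
)

```text
clock: 2.65
eef_pos: [0.4076, -0.2597, 0.2201]
eef_rot: [-0.0, 0.954, 0.3, -0.0]
wrist_force: [-0.8, -0.1, 0.3]
opening: 0.0855
grip_force: 0.0
```

```bash
python3 - <<'E'
from h import *
s=r.read_state();M=rot(s['eef_rot']);print(s['clock'],np.round(s['qpos'],3),np.round(s['eef_pos'],4),M.round(3).tolist())
E
```

```text
2.65 [-0.567 -0.083 -0.064  1.59   0.     1.964] [ 0.4076 -0.2597  0.2201] [[0.819, 0.573, -0.0], [0.573, -0.819, 0.0], [-0.0, -0.0, -1.0]]
```

Emit:
arm_command(
  plan=[
    [0.95, -0.235, 0, 0, 0, 0, 1],
    [0.95, -0.235, 0, 0, 0, 0, 1],
    [0.95, -0.235, 0, 0, 0, 0, 1],
    [0.95, -0.235, 0, 0, 0, 0, 1],
    [0.95, -0.235, 0, 0, 0, 0, 1],
    [0.95, -0.235, 0, 0, 0, 0, 1],
    [0.95, -0.235, 0, 0, 0, 0, 1],
    [0, 0, 0, 0, 0, -0.98, 1],
    [0, 0, 0, 0, 0, -0.98, 1],
    [0, 0, 0, 0, 0, -0.98, 1],
  ],
)

```text
clock: 3.9
eef_pos: [0.4984, -0.1573, 0.2202]
eef_rot: [-0.0, 0.873, 0.488, -0.0]
wrist_force: [-0.3, 0.8, -0.1]
opening: 0.0855
grip_force: 0.0
```

Emit:
arm_command(
  plan=[
    [0, 0, 0, 0, 0, -0.98, 1],
    [0, 0, 0, 0, 0, -0.98, 1],
    [0, 0, 0, 0, 0, -0.98, 1],
    [0, 0, 0, 0, 0, -0.98, 1],
    [0, 0, 0, 0, 0, -0.98, 1],
    [0, 0, 0, 0, 0, -0.98, 1],
    [0, 0, 0, 0, 0, -0.98, 1],
    [0, 0, 0, 0, 0, 0, 1],
  ],
)

```text
clock: 4.9
eef_pos: [0.4983, -0.1575, 0.2202]
eef_rot: [-0.0, 0.552, 0.834, -0.0]
wrist_force: [-0.4, -0.2, -0.1]
opening: 0.0857
grip_force: 0.0
```

```bash
python3 - <<'E'
from h import *
p,d,C=shot('wrist','wrist1')
s=r.read_state();M=rot(s['eef_rot']);print(s['clock'],np.round(s['qpos'],3),np.round(s['eef_pos'],4),np.degrees(np.arctan2(M[1,0],M[0,0])))
P=cloud(C,d)
q=P[(P[...,2]>.056)&(P[...,2]<.07)&(P[...,0]>.46)&(P[...,0]<.6)&(P[...,1]>-.3)&(P[...,1]<-.13)]
print(len(q),q.min(0),q.max(0))
for c in [(.5255,-.221)]:
  rr=np.hypot(q[:,0]-c[0],q[:,1]-c[1]); H=q[rr>.05]; R_=q[(rr<.05)&(rr>.035)]
  print('handle',len(H),H.mean(0) if len(H) else '', 'rim',circ(*R_[:,:2].T),len(R_))
print('proj handle',proj(C,(.4975,-.157,.06)))
E
```

```text
4.95 [-0.306  0.01   0.027  1.587  0.     0.865] [ 0.4982 -0.1575  0.2202] 112.90783700462997
1756 [ 0.48225494 -0.26623661  0.05600591] [ 0.56901727 -0.15374657  0.06580826]
handle 265 [ 0.49940253 -0.16554155  0.05880664] rim (np.float64(0.5248572506530017), np.float64(-0.22047439107535802), np.float64(0.041153800428020026)) 1491
proj handle (np.float64(320.4254461945159), np.float64(183.6565538717644))
```

View pics/wrist1.png

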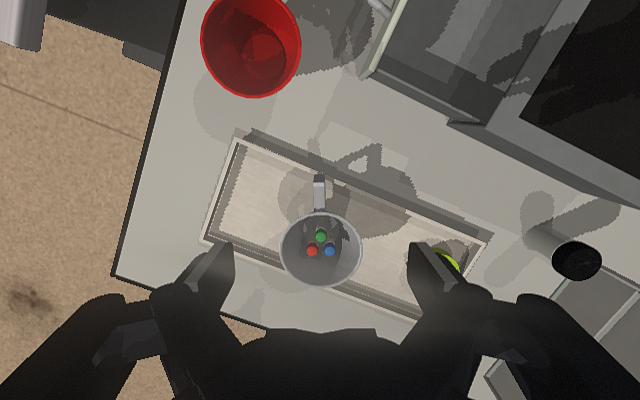

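The handle shows at (320,175–210), in line with the tool's x, and the vials are in the cup. The measured bar centre is (0.4965, -0.1565), 2 mm from the present TCP.

Emit:
arm_command(
  plan=[
    [0.1, 0, 0.95, 0, 0, 0, 0.5],
    [0, 0, 0.95, 0, 0, 0, 0.5],
    [0, 0, 0.95, 0, 0, 0, 0.5],
    [0, 0, 0.95, 0, 0, 0, 0.5],
    [0, 0, 0.95, 0, 0, 0, 0.5],
    [0, 0, 0.95, 0, 0, 0, 0.5],
    [0, 0, 0.95, 0, 0, 0, 0.5],
    [0, 0, 0.95, 0, 0, 0, 0.5],
    [0, 0, 0.95, 0, 0, 0, 0.5],
    [0, 0, 0, 0, 0, 0, 0.5],
  ],
  grip_force=40,
)

```text
clock: 6.2
eef_pos: [0.4961, -0.1557, 0.0474]
eef_rot: [-0.001, 0.551, 0.834, -0.0]
wrist_force: [-0.4, -0.4, -0.3]
opening: 0.0426
grip_force: 0.0
```

```bash
python3 - <<'E'
from h import *
s=r.read_state();print(s['eef_pos'],s['opening'])
p,d,C=shot('wrist','wrist2'); q,_,_=shot('side','side2')
a=cv2.resize(q[190:310,210:370],(533,400),interpolation=cv2.INTER_CUBIC)
cv2.imwrite('pics/c2.png',np.hstack([p[60:360,160:480],cv2.resize(a,(400,300))])[:,:,::-1])
E
```

```text
[ 0.49613941 -0.15571717  0.04744792] 0.04260206507196302
```

View pics/c2.png

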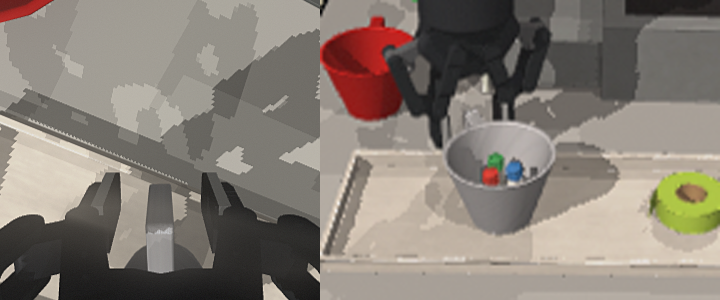

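The handle bar sits centred between the fingers (crop x≈160 between 115 and 203), so I close.

Emit:
arm_command(
  plan=[
    [0, 0, 0, 0, 0, 0, 0],
    [0, 0, 0, 0, 0, 0, 0],
    [0, 0, 0, 0, 0, 0, 0],
    [0, 0, 0, 0, 0, 0, 0],
    [0, 0, 0, 0, 0, 0, 0],
    [0, 0, 0, 0, 0, 0, 0],
  ],
  grip_force=90,
)

```text
clock: 7.05
eef_pos: [0.4975, -0.156, 0.05]
eef_rot: [0.001, 0.551, 0.834, 0.0]
wrist_force: [-1.4, 2.0, 5.7]
opening: 0.0103
grip_force: 87.7
```

Emit:
arm_command(
  plan=[
    [0, 0, -0.3, 0, 0, 0, 0],
    [0, 0, -0.7, 0, 0, 0, 0],
    [0, 0, -0.8, 0, 0, 0, 0],
    [0, 0, -0.8, 0, 0, 0, 0],
    [0, 0, -0.8, 0, 0, 0, 0],
    [0, 0, -0.8, 0, 0, 0, 0],
    [0, 0, -0.8, 0, 0, 0, 0],
    [0, 0, -0.8, 0, 0, 0, 0],
    [0, 0, -0.8, 0, 0, 0, 0],
    [0, 0, 0, 0, 0, 0, 0],
  ],
)

```text
clock: 8.3
eef_pos: [0.4977, -0.1562, 0.1828]
eef_rot: [0.001, 0.551, 0.834, 0.0]
wrist_force: [0.4, 0.2, -2.2]
opening: 0.0109
grip_force: 87.7
```

```bash
python3 - <<'E'
from h import *
s=r.read_state();print(s['eef_pos'],s['opening'],np.round(s['qpos'],3),s['wrist_force'],s['torque'])
q,d,C=shot('side','side3')
cv2.imwrite('pics/c3.png',cv2.resize(q[130:310,190:400],(700,600),interpolation=cv2.INTER_CUBIC)[:,:,::-1])
E
```

```text
[ 0.49770921 -0.15618688  0.18276252] 0.010906390650260868 [-0.304  0.002 -0.054  1.513  0.     0.864] [ 0.44995032  0.22618264 -2.15988077] [0.16445811 0.04043997 0.01573223]
```

View pics/c3.png

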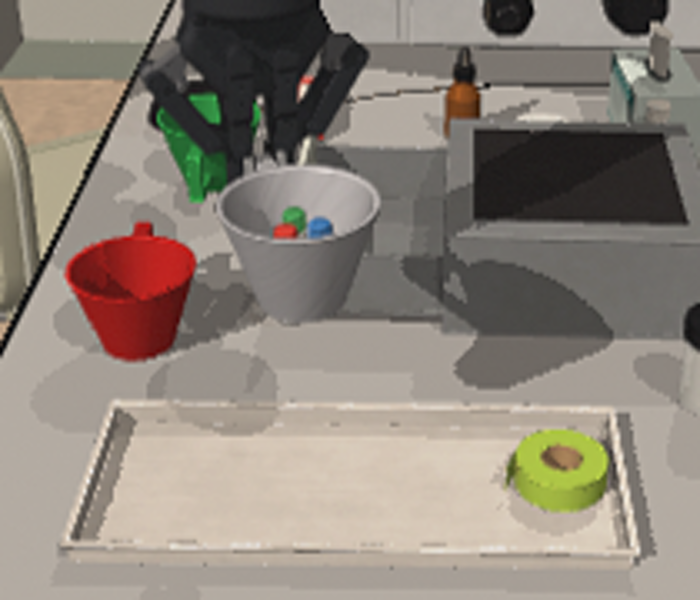

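The cup is lifted (crop (295,240)) with the three vials inside and hanging level. Next I carry it over to the drawer, then yaw.

Emit:
arm_command(
  plan=[
    [0.4, 0.3, -0.15, 0, 0, 0, 0],
    [0.8, 0.62, -0.15, 0, 0, 0, 0],
    [0.9, 0.7, -0.15, 0, 0, 0, 0],
    [0.9, 0.7, -0.15, 0, 0, 0, 0],
    [0.9, 0.7, -0.15, 0, 0, 0, 0],
    [0.9, 0.7, -0.15, 0, 0, 0, 0],
    [0.9, 0.7, -0.15, 0, 0, 0, 0],
    [0.9, 0.7, -0.15, 0, 0, 0, 0],
    [0.9, 0.6, -0.15, 0, 0, 0, 0],
    [0.5, 0.3, -0.15, 0, 0, 0, 0],
  ],
)

```text
clock: 9.6
eef_pos: [0.5451, 0.0397, 0.2108]
eef_rot: [-0.0, 0.551, 0.835, -0.0]
wrist_force: [-0.9, 0.3, -1.4]
opening: 0.0106
grip_force: 87.7
```

Emit:
arm_command(
  plan=[
    [0, 0, 0, 0, 0, 0.6, 0],
    [0, 0, 0, 0, 0, 1, 0],
    [0, 0, 0, 0, 0, 1, 0],
    [0, 0, 0, 0, 0, 1, 0],
    [0, 0, 0, 0, 0, 1, 0],
    [0, 0, 0, 0, 0, 1, 0],
    [0, 0, 0, 0, 0, 1, 0],
    [0, 0, 0, 0, 0, 1, 0],
    [0, 0, 0, 0, 0, 1, 0],
    [0, 0, 0, 0, 0, 1, 0],
  ],
)

```text
clock: 10.85
eef_pos: [0.545, 0.0384, 0.2111]
eef_rot: [-0.0, 0.951, 0.309, -0.0]
wrist_force: [0.2, -0.4, -1.4]
opening: 0.0102
grip_force: 87.8
```

Emit:
arm_command(
  plan=[
    [0, 0, 0, 0, 0, 1, 0],
    [0, 0, 0, 0, 0, 1, 0],
    [0, 0, 0, 0, 0, 0.4, 0],
    [0, 0, 0, 0, 0, 0, 0],
  ],
)

```text
clock: 11.35
eef_pos: [0.5451, 0.0384, 0.2111]
eef_rot: [0.0, 0.989, 0.149, -0.0]
wrist_force: [-0.3, 0.4, -1.2]
opening: 0.0106
grip_force: 87.7
```

```bash
python3 - <<'E'
from h import *
s=r.read_state();M=rot(s['eef_rot']);print(s['clock'],s['eef_pos'],s['opening'],np.round(s['qpos'],3),np.degrees(np.arctan2(M[1,0],M[0,0])))
E
```

```text
11.35 [0.54505081 0.03838909 0.21113986] 0.010593612943559122 [ 0.07   0.066  0.066  1.571 -0.     2.914] 17.08862307943179
```

Emit:
arm_command(
  plan=[
    [0, 0, 0, 0, 0.5, 0, 0],
    [0, 0, 0, 0, 0.8, 0, 0],
    [0, 0, 0, 0, 0.8, 0, 0],
    [0, 0, 0, 0, 0.8, 0, 0],
    [0, 0, 0, 0, 0.8, 0, 0],
    [0, 0, 0, 0, 0.8, 0, 0],
    [0, 0, 0, 0, 0.8, 0, 0],
    [0, 0, 0, 0, 0.8, 0, 0],
    [0, 0, 0, 0, 0.7, 0, 0],
    [0, 0, 0, 0, 0.6, 0, 0],
  ],
)

```text
clock: 12.6
eef_pos: [0.5447, 0.0383, 0.2108]
eef_rot: [-0.073, 0.859, 0.13, 0.49]
wrist_force: [-0.5, -0.0, -1.2]
opening: 0.0106
grip_force: 87.8
```

```bash
python3 - <<'E'
from h import *
s=r.read_state();M=rot(s['eef_rot']);print(s['clock'],s['eef_pos'],np.round(s['qpos'],3),M[:,2].round(3),M[:,1].round(3))
E
```

```text
12.6 [0.54468816 0.03829815 0.21078772] [-0.082 -0.827 -0.941  0.454  0.325  2.939] [ 0.822  0.252 -0.51 ] [ 0.294 -0.956  0.001]
```

```bash
cat > ik.py <<'E'
from h import *
from scipy.optimize import least_squares
L=.26
D=[(.087,.176,.55,.256),(-.083,-.064,.4833,.2201),(.01,.027,.5225,.2202),(.002,-.054,.5217,.1828),(.066,.066,.5464,.2111)]
w=np.array([.5447,.0383,.2108])-L*np.array([.822,.252,-.51]); D.append((-.827,-.941,np.hypot(w[0],w[1]),w[2]-L))
D=np.array(D)
def f(p,q2,q3): a,b,h,o=p; return o+a*np.sin(q2)+b*np.cos(q2-q3), h+a*np.cos(q2)-b*np.sin(q2-q3)
fit=least_squares(lambda p:np.r_[f(p,D[:,0],D[:,1])[0]-D[:,2],f(p,D[:,0],D[:,1])[1]-(D[:,3]+L)],[.4,.5,.1,0])
p=fit.x
def ik(pos,az,th):
    """TCP pos, tool heading az deg, tilt th deg (0 down)"""
    a,t=np.radians([az,th]); z=np.array([np.sin(t)*np.cos(a),np.sin(t)*np.sin(a),-np.cos(t)])
    w=np.array(pos)-L*z; s=least_squares(lambda q:np.array(f(p,*q))-[np.hypot(w[0],w[1]),w[2]],[-.3,-.4])
    return np.arctan2(w[1],w[0]),s.x,s.cost**.5,w
if __name__=='__main__':
    print(p,fit.cost**.5)
    for pos in [(.545,.038,.211),(.57,.045,.211),(.58,.045,.23),(.58,.045,.25)]:
        for th in (59,90,100,105): 
            q=ik(pos,17,th); print(pos,th,q[1].round(3),round(q[2],4),q[3].round(3))
E
python3 ik.py
```

```text
[0.25546518 0.45476533 0.21768507 0.06668057] 0.01550808211644258
(0.545, 0.038, 0.211) 59 [-0.815 -0.921] 0.0 [ 0.332 -0.027  0.345]
(0.545, 0.038, 0.211) 90 [-0.802 -1.219] 0.0 [ 0.296 -0.038  0.211]
(0.545, 0.038, 0.211) 100 [-0.525 -1.169] 0.0 [ 0.3   -0.037  0.166]
(0.545, 0.038, 0.211) 105 [-0.358 -1.118] 0.0 [ 0.305 -0.035  0.144]
(0.57, 0.045, 0.211) 59 [-0.667 -0.829] 0.0 [ 0.357 -0.02   0.345]
(0.57, 0.045, 0.211) 90 [-0.592 -1.094] 0.0 [ 0.321 -0.031  0.211]
(0.57, 0.045, 0.211) 100 [-0.358 -1.053] 0.0 [ 0.325 -0.03   0.166]
(0.57, 0.045, 0.211) 105 [-0.219 -1.01 ] 0.0 [ 0.33  -0.028  0.144]
(0.58, 0.045, 0.23) 59 [-0.627 -0.761] 0.0 [ 0.367 -0.02   0.364]
(0.58, 0.045, 0.23) 90 [-0.591 -1.046] 0.0 [ 0.331 -0.031  0.23 ]
(0.58, 0.045, 0.23) 100 [-0.388 -1.022] 0.0 [ 0.335 -0.03   0.185]
(0.58, 0.045, 0.23) 105 [-0.261 -0.986] 0.0 [ 0.34  -0.028  0.163]
(0.58, 0.045, 0.25) 59 [-0.639 -0.724] 0.0 [ 0.367 -0.02   0.384]
(0.58, 0.045, 0.25) 90 [-0.655 -1.038] 0.0 [ 0.331 -0.031  0.25 ]
(0.58, 0.045, 0.25) 100 [-0.473 -1.029] 0.0 [ 0.335 -0.03   0.205]
(0.58, 0.045, 0.25) 105 [-0.352 -1.001] 0.0 [ 0.34  -0.028  0.183]
```

Emit:
arm_command(
  plan=[
    [0.47, 0.1, 0.6, 0, 0, 0, 0],
    [0.47, 0.1, 0.6, 0, 0, 0, 0],
    [0, 0, 0, 0, 0.5, 0, 0],
    [0, 0, 0, 0, 0.6, 0, 0],
    [0, 0, 0, 0, 0.6, 0, 0],
    [0, 0, 0, 0, 0.6, 0, 0],
    [0, 0, 0, 0, 0.6, 0, 0],
    [0, 0, 0, 0, 0.6, 0, 0],
    [0, 0, 0, 0, 0.6, 0, 0],
    [0, 0, 0, 0, 0.5, 0, 0],
  ],
)

```text
clock: 13.85
eef_pos: [0.6305, 0.0381, 0.2424]
eef_rot: [-0.104, 0.677, 0.117, 0.719]
wrist_force: [0.2, -0.0, -0.4]
opening: 0.0102
grip_force: 88.3
```

```bash
python3 - <<'E'
from h import *
s=r.read_state();M=rot(s['eef_rot']);print(s['clock'],s['eef_pos'],np.round(s['qpos'],3),M[:,2].round(3),M[:,1].round(3))
E
```

```text
13.85 [0.63047985 0.03812837 0.24237514] [-0.109 -0.392 -1.148 -0.818  0.422  3.139] [0.95  0.308 0.057] [ 0.307 -0.951  0.028]
```

```bash
python3 - <<'E'
from h import *
a,_,_=shot('scene','scene4');b,_,_=shot('side','side4')
A=cv2.resize(a[110:290,210:450],(400,300),interpolation=cv2.INTER_CUBIC);B=cv2.resize(b[110:290,210:450],(400,300),interpolation=cv2.INTER_CUBIC)
cv2.imwrite('pics/c4.png',np.hstack([A,B])[:,:,::-1])
E
```

```text
(no output)
```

View pics/c4.png

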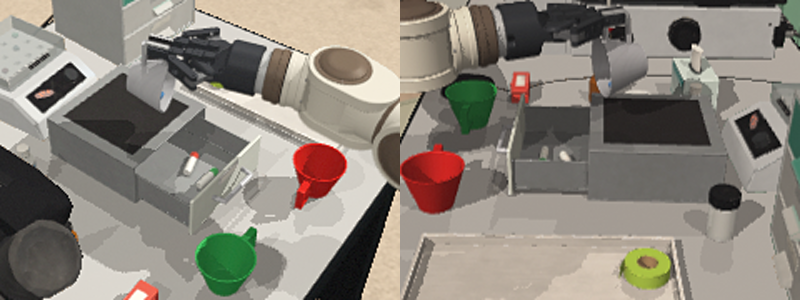

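The scene half shows the red-capped vial (190,158) and the green-capped one (207,178) lying in the drawer. The blue one is still in the cup mouth (163,92), and the cup is now over the unit because a joint reached its limit. I refit the kinematics to get back over the drawer.

```bash
cat > ik.py <<'E'
from h import *
from scipy.optimize import least_squares
D=[([-1.245,.087,.176,1.66,0],[.176,-.521,.256]),([-.567,-.083,-.064,1.59,0],[.4076,-.2597,.2201]),([-.306,.01,.027,1.587,0],[.4982,-.1575,.2202]),
([-.304,.002,-.054,1.513,0],[.4977,-.1562,.1828]),([.07,.066,.066,1.571,0],[.545,.0384,.2111]),([-.082,-.827,-.941,.454,.325],[.5447,.0383,.2108]),([-.109,-.392,-1.148,-.818,.422],[.6305,.0381,.2424])]
def fk(p,q):
    a,b,h,o,be,L,c=p; q1,q2,q3,q4,q5=q; ph=q2-q3; t=ph+q4
    zx,zy,zz=np.cos(t)*np.cos(q5),np.sin(q5),-np.sin(t)*np.cos(q5)
    # c: link from joint 4 axis along the q5 axis, in plane, perpendicular to tool
    X=o+a*np.sin(q2)+b*np.cos(ph+be)+L*zx+c*np.sin(t); Y=L*zy; Z=h+a*np.cos(q2)-b*np.sin(ph+be)+L*zz+c*np.cos(t)
    R_=np.array([[np.cos(q1),-np.sin(q1),0],[np.sin(q1),np.cos(q1),0],[0,0,1]])
    return R_@[X,Y,Z],R_@[zx,zy,zz]
fit=least_squares(lambda p:np.concatenate([fk(p,np.array(q))[0]-x for q,x in D]),[.35,.4,.1,0,0,.26,0])
p=fit.x
lo=[-3.1,-.85,-1.15,-2.2,-1.4];hi=[3.1,1.81,1.24,2.28,1.5]
def ik(pos,az,th,q0):
    a,t=np.radians([az,th]); z=np.array([np.sin(t)*np.cos(a),np.sin(t)*np.sin(a),-np.cos(t)])
    def e(q): x,zz=fk(p,q); return np.r_[x-pos,.3*(zz-z)]
    s=least_squares(e,q0,bounds=(lo,hi)); x,zz=fk(p,s.x); return s.x,np.linalg.norm(x-pos),np.degrees(np.arccos(min(1,zz@z)))
if __name__=='__main__':
    print(p.round(4),np.abs(fit.fun).max())
    q0=D[-1][0]
    for pos in [(.545,.038,.211),(.57,.04,.211),(.59,.04,.23),(.59,.04,.2),(.575,.045,.26),(.59,.045,.26),(.59,.045,.29)]:
        for az in (18,):
         for th in (80,93,105,115): 
            q=ik(pos,az,th,q0); print(pos,az,th,q[0].round(2),q[1].round(4),q[2].round(1))
E
python3 ik.py
```

```text
[ 0.2923  0.3281  0.153   0.2084 -0.1486  0.2791 -0.0113] 0.013756680275198857
(0.545, 0.038, 0.211) 18 80 [-0.18 -0.85 -1.15 -0.04  0.51] 0.021 3.2
(0.545, 0.038, 0.211) 18 93 [-0.22 -0.72 -1.15 -0.33  0.6 ] 0.0523 8.3
(0.545, 0.038, 0.211) 18 105 [-0.23  0.41 -1.15 -2.02  0.61] 0.0674 9.4
(0.545, 0.038, 0.211) 18 115 [-0.17  0.49 -1.15 -2.2   0.49] 0.056 5.1
(0.57, 0.04, 0.211) 18 80 [-0.15 -0.77 -1.15 -0.15  0.46] 0.0112 1.9
(0.57, 0.04, 0.211) 18 93 [-0.2  -0.54 -1.15 -0.57  0.57] 0.0433 6.1
(0.57, 0.04, 0.211) 18 105 [-0.2   0.27 -1.15 -1.81  0.57] 0.0543 6.5
(0.57, 0.04, 0.211) 18 115 [-0.14  0.51 -1.15 -2.2   0.44] 0.0349 3.9
(0.59, 0.04, 0.23) 18 80 [-0.14 -0.72 -1.12 -0.21  0.44] 0.0 0.0
(0.59, 0.04, 0.23) 18 93 [-0.17 -0.53 -1.15 -0.63  0.51] 0.0261 3.4
(0.59, 0.04, 0.23) 18 105 [-0.18  0.   -1.15 -1.48  0.54] 0.0426 4.0
(0.59, 0.04, 0.23) 18 115 [-0.12  0.38 -1.15 -2.06  0.42] 0.0248 3.3
(0.59, 0.04, 0.2) 18 80 [-0.14 -0.63 -1.15 -0.3   0.45] 0.0079 1.2
(0.59, 0.04, 0.2) 18 93 [-0.18 -0.34 -1.15 -0.8   0.55] 0.0376 4.5
(0.59, 0.04, 0.2) 18 105 [-0.17  0.3  -1.15 -1.81  0.5
[... 207 characters left out ...]
 0.0197 2.9
(0.575, 0.045, 0.26) 18 105 [-0.18 -0.38 -1.15 -1.02  0.55] 0.0475 4.8
(0.575, 0.045, 0.26) 18 115 [-0.13  0.21 -1.15 -1.92  0.44] 0.0406 4.9
(0.59, 0.045, 0.26) 18 80 [-0.12 -0.75 -1.04 -0.1   0.43] 0.0 0.0
(0.59, 0.045, 0.26) 18 93 [-0.14 -0.66 -1.15 -0.52  0.46] 0.0134 1.8
(0.59, 0.045, 0.26) 18 105 [-0.16 -0.3  -1.15 -1.12  0.51] 0.0377 3.4
(0.59, 0.045, 0.26) 18 115 [-0.12  0.17 -1.15 -1.85  0.42] 0.0305 3.4
(0.59, 0.045, 0.29) 18 80 [-0.12 -0.77 -0.96  0.    0.43] 0.0 0.0
(0.59, 0.045, 0.29) 18 93 [-0.13 -0.75 -1.15 -0.45  0.44] 0.0 0.0
(0.59, 0.045, 0.29) 18 105 [-0.14 -0.5  -1.15 -0.91  0.47] 0.0256 2.6
(0.59, 0.045, 0.29) 18 115 [-0.12 -0.08 -1.15 -1.58  0.43] 0.0312 2.7
```

```bash
python3 - <<'E'
from ik import *
q0=[-.4,-.4,-.9,-.5,1.1]
for pos in [(.555,.06,.22),(.565,.06,.24)]:
    for az in (40,48,55):
        for th in (80,95,105):
            q=ik(pos,az,th,q0); print(pos,az,th,q[0].round(2),q[1].round(4),q[2].round(1))
s=r.read_state();M=rot(s['eef_rot']);print(M.round(3).tolist())
E
```

```text
(0.555, 0.06, 0.22) 40 80 [-0.33 -0.51 -1.06 -0.22  1.  ] 0.0 0.0
(0.555, 0.06, 0.22) 40 95 [-0.34 -0.26 -1.15 -1.05  1.06] 0.0098 1.6
(0.555, 0.06, 0.22) 40 105 [-0.33  0.06 -1.15 -1.73  1.01] 0.0154 2.3
(0.555, 0.06, 0.22) 48 80 [-0.37 -0.34 -0.96 -0.16  1.17] 0.0 0.0
(0.555, 0.06, 0.22) 48 95 [-0.38 -0.15 -1.1  -1.2   1.21] 0.0 0.0
(0.555, 0.06, 0.22) 48 105 [-0.36  0.09 -1.12 -1.85  1.12] 0.0 0.0
(0.555, 0.06, 0.22) 55 80 [-0.39 -0.19 -0.86  0.02  1.29] 0.0 0.0
(0.555, 0.06, 0.22) 55 95 [-0.4  -0.03 -0.99 -1.36  1.34] 0.0 0.0
(0.555, 0.06, 0.22) 55 105 [-0.38  0.18 -1.02 -2.07  1.22] 0.0 0.0
(0.565, 0.06, 0.24) 40 80 [-0.32 -0.5  -0.99 -0.17  0.99] 0.0 0.0
(0.565, 0.06, 0.24) 40 95 [-0.33 -0.34 -1.15 -0.98  1.02] 0.0002 0.0
(0.565, 0.06, 0.24) 40 105 [-0.31 -0.06 -1.15 -1.57  0.98] 0.0084 1.2
(0.565, 0.06, 0.24) 48 80 [-0.36 -0.34 -0.89 -0.1   1.16] 0.0 0.0
(0.565, 0.06, 0.24) 48 95 [-0.37 -0.19 -1.04 -1.1   1.2 ] 0.0 0.0
(0.565, 0.06, 0.24) 48 105 [-0.35  0.02 -1.09 -1.73  1.11] 0.0 0.0
(0.565, 0.06, 0.24) 55 80 [-0.39 -0.2  -0.79  0.07  1.29] 0.0 0.0
(0.565, 0.06, 0.24) 55 95 [-0.39 -0.06 -0.94 -1.26  1.34] 0.0 0.0
(0.565, 0.06, 0.24) 55 105 [-0.37  0.12 -0.99 -1.95  1.22] 0.0 0.0
[[-0.057, 0.308, 0.95], [0.008, -0.951, 0.309], [0.998, 0.025, 0.052]]
```

Emit:
arm_command(
  plan=[
    [0, 0, 0, 0, -0.6, 0, 0],
    [0, 0, 0, 0, -0.6, 0, 0],
    [0, 0, 0, 0.7, 0, 0, 0],
    [0, 0, 0, 0.7, 0, 0, 0],
    [0, 0, 0, 0.7, 0, 0, 0],
    [0, 0, 0, 0.7, 0, 0, 0],
    [0, 0, 0, 0.7, 0, 0, 0],
    [0, 0, 0, 0.5, 0, 0, 0],
    [0, 0, 0, 0, 0, 0, 0],
  ],
)

```text
clock: 15.08
eef_pos: [0.6306, 0.0378, 0.2436]
eef_rot: [-0.293, 0.681, 0.301, 0.6]
wrist_force: [-0.6, -0.2, -1.3]
opening: 0.0104
grip_force: 88.2
```

```bash
python3 - <<'E'
from h import *
s=r.read_state();M=rot(s['eef_rot']);print(s['clock'],s['eef_pos'],np.round(s['qpos'],3),M.round(3).tolist(),s['wrist_force'])
print((M.T@(np.array([.56,.06,.235])-s['eef_pos'])/.02).round(2))
E
```

```text
15.075 [0.6305528  0.03777862 0.24364661] [-0.332 -0.243 -0.822 -0.284  1.187  2.904] [[0.099, 0.762, 0.64], [0.059, -0.647, 0.76], [0.993, -0.038, -0.109]] [-0.58508867 -0.15256378 -1.30393505]
[-0.71 -3.39 -1.37]
```

Emit:
arm_command(
  plan=[
    [-0.14, -0.68, -0.27, 0, 0, 0, 0],
    [-0.14, -0.68, -0.27, 0, 0, 0, 0],
    [-0.14, -0.68, -0.27, 0, 0, 0, 0],
    [-0.14, -0.68, -0.27, 0, 0, 0, 0],
    [-0.14, -0.68, -0.27, 0, 0, 0, 0],
    [0, 0, 0, 0, 0.4, 0, 0],
    [0, 0, 0, 0, 0.4, 0, 0],
  ],
)

```text
clock: 15.95
eef_pos: [0.5588, 0.0609, 0.2355]
eef_rot: [-0.304, 0.649, 0.29, 0.634]
wrist_force: [0.3, -0.7, -1.3]
opening: 0.0106
grip_force: 88.2
```

```bash
python3 - <<'E'
from h import *
s=r.read_state();M=rot(s['eef_rot']);print(s['clock'],s['eef_pos'],np.round(s['qpos'],3),M.round(3).tolist(),s['wrist_force'])
E
```

```text
15.95 [0.55882206 0.06090841 0.23546086] [-0.338 -0.357 -1.068 -0.682  1.205  3.142] [[0.027, 0.762, 0.647], [-0.01, -0.647, 0.762], [1.0, -0.027, -0.01]] [ 0.30195299 -0.66886387 -1.30647029]
```

Emit:
arm_command(
  plan=[
    [0, 0, 0, 0, 0, -0.8, 0],
    [0, 0, 0, 0, 0, -0.8, 0],
    [0, 0, 0, 0, 0, -0.8, 0],
    [0, 0, 0, -0.15, 0.5, 0, 0],
    [0, 0, 0, -0.15, 0.5, 0, 0],
    [0, 0, 0, 0, 0, 0, 0],
    [0, 0, 0, 0, 0, 0, 0],
  ],
)

```text
clock: 16.82
eef_pos: [0.5629, 0.0594, 0.2344]
eef_rot: [-0.206, 0.561, 0.371, 0.711]
wrist_force: [-0.2, 0.2, -1.4]
opening: 0.0106
grip_force: 88.3
```

```bash
python3 - <<'E'
from h import *
s=r.read_state();M=rot(s['eef_rot']);print(s['clock'],s['eef_pos'],np.round(s['qpos'],3),M.round(3).tolist(),s['wrist_force'])
a,_,_=shot('scene','scene5');b,_,_=shot('side','side5')
A=cv2.resize(a[110:290,210:450],(400,300),interpolation=cv2.INTER_CUBIC);B=cv2.resize(b[110:290,210:450],(400,300),interpolation=cv2.INTER_CUBIC)
cv2.imwrite('pics/c5.png',np.hstack([A,B])[:,:,::-1])
h=cv2.cvtColor(a[...,::-1].copy(),cv2.COLOR_BGR2HSV); m=cv2.inRange(h,(100,120,60),(125,255,255)); n,l,st,ce=cv2.connectedComponentsWithStats(m); print([(ce[i].round(),st[i,4]) for i in range(1,n) if st[i,4]>3])
E
```

```text
16.825 [0.56291321 0.05942651 0.23444632] [-0.335 -0.114 -1.074 -1.218  1.19   3.08 ] [[-0.285, 0.709, 0.645], [0.124, -0.64, 0.759], [0.951, 0.296, 0.095]] [-0.23801877  0.15507242 -1.4015054 ]
[(array([336., 208.]), np.int32(16))]
```

Emit:
arm_command(
  plan=[
    [0, 0, 0, 0, 0, -0.8, 0],
    [0, 0, 0, -0.2, 0.5, 0, 0],
    [0, 0, 0, -0.2, 0.5, 0, 0],
    [0, 0, 0, 0, 0, 0, 0],
    [0, 0, 0, 0, 0, 0, 0],
    [0, 0, 0, 0, 0, 0, 0],
  ],
)

```text
clock: 17.68
eef_pos: [0.5676, 0.0711, 0.2363]
eef_rot: [-0.164, 0.505, 0.377, 0.759]
wrist_force: [-0.8, -0.8, -0.6]
opening: 0.0106
grip_force: 88.3
```

```bash
python3 - <<'E'
from h import *
s=r.read_state();M=rot(s['eef_rot']);print(s['clock'],s['eef_pos'],np.round(s['qpos'],3),M.round(3).tolist(),s['wrist_force'])
a,_,_=shot('scene','scene6');b,_,_=shot('side','side6')
A=cv2.resize(a[110:290,210:450],(400,300),interpolation=cv2.INTER_CUBIC);B=cv2.resize(b[110:290,210:450],(400,300),interpolation=cv2.INTER_CUBIC)
cv2.imwrite('pics/c6.png',np.hstack([A,B])[:,:,::-1])
h=cv2.cvtColor(a[...,::-1].copy(),cv2.COLOR_BGR2HSV); m=cv2.inRange(h,(100,120,60),(125,255,255)); n,l,st,ce=cv2.connectedComponentsWithStats(m); print([(ce[i].round(),st[i,4]) for i in range(1,n) if st[i,4]>3])
E
```

```text
17.675 [0.5676411  0.07113168 0.23627236] [-0.293  0.114 -1.042 -1.628  1.102  3.14 ] [[-0.436, 0.63, 0.643], [0.132, -0.662, 0.738], [0.89, 0.407, 0.205]] [-0.78218146 -0.75574031 -0.57500784]
[(array([337., 206.]), np.int32(16))]
```

View pics/c6.png

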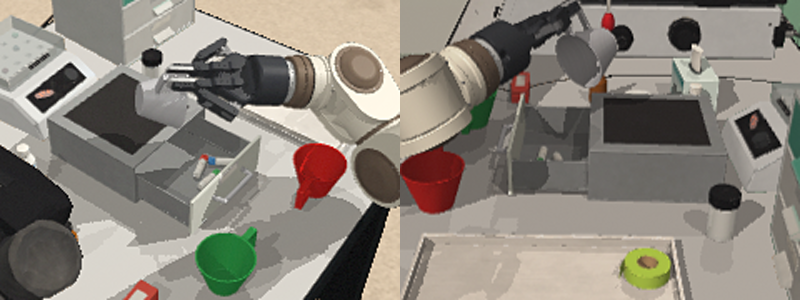

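All three caps lie in the drawer (scene half: red (203,158), blue (211,160), green (203,178)), and the cup is empty. Next I work out the return rotations.

```bash
python3 - <<'E'
from ik import *
s=r.read_state();M=rot(s['eef_rot']);z=M[:,2]
ax=np.cross(z,[0,0,-1]);ax/=np.linalg.norm(ax);an=np.degrees(np.arccos(-z[2]))
print('untilt',an,'tool axis',(M.T@ax).round(3))
from scipy.spatial.transform import Rotation as Ro
N=Ro.from_rotvec(ax*np.radians(an)).as_matrix()@M; print('az after',np.degrees(np.arctan2(N[1,0],N[0,0])))
q0=np.array(s['qpos'][:5])
for t in (102,85,70,50,30,10,0): q=ik((.57,.07,.25),49,t,q0); q0=q[0]; print(t,q[0].round(2),q[1].round(3),q[2].round(1))
E
```

```text
untilt 101.86546053764667 tool axis [ 0.416 -0.909  0.   ]
az after 73.51341842214677
102 [-0.33 -0.07 -1.05 -1.5   1.14] 0.0 0.0
85 [-0.35 -0.3  -0.91 -0.37  1.19] 0.0 0.0
70 [-0.31 -0.36 -0.73  0.37  1.04] 0.0 0.0
50 [-0.21 -0.3  -0.44  0.91  0.73] 0.0 0.0
30 [-0.07 -0.14 -0.13  1.25  0.41] 0.0 0.0
10 [0.06 0.08 0.19 1.55 0.12] 0.0 0.0
0 [ 0.12  0.21  0.34  1.7  -0.  ] 0.0 0.0
```

Emit:
arm_command(
  plan=[
    [0, 0, 0, 0.2, -0.44, 0, 0],
    [0, 0, 0, 0.32, -0.7, 0, 0],
    [0, 0, 0, 0.32, -0.7, 0, 0],
    [0, 0, 0, 0.32, -0.7, 0, 0],
    [0, 0, 0, 0.32, -0.7, 0, 0],
    [0, 0, 0, 0.32, -0.7, 0, 0],
    [0, 0, 0, 0.32, -0.7, 0, 0],
    [0, 0, 0, 0.32, -0.7, 0, 0],
    [0, 0, 0, 0.32, -0.7, 0, 0],
    [0, 0, 0, 0.32, -0.7, 0, 0],
  ],
)

```text
clock: 19.02
eef_pos: [0.5829, 0.0662, 0.2347]
eef_rot: [-0.092, 0.719, 0.528, 0.442]
wrist_force: [0.4, -0.5, -1.8]
opening: 0.0101
grip_force: 88.1
```

Emit:
arm_command(
  plan=[
    [0, 0, 0, 0.32, -0.7, 0, 0],
    [0, 0, 0, 0.32, -0.7, 0, 0],
    [0, 0, 0, 0.32, -0.7, 0, 0],
    [0, 0, 0, 0.32, -0.7, 0, 0],
    [0, 0, 0, 0.32, -0.7, 0, 0],
    [0, 0, 0, 0.32, -0.7, 0, 0],
    [0, 0, 0, 0, 0, 0, 0],
  ],
)

```text
clock: 19.9
eef_pos: [0.5839, 0.0674, 0.2342]
eef_rot: [-0.031, 0.796, 0.587, 0.144]
wrist_force: [0.4, 0.5, -1.9]
opening: 0.0107
grip_force: 88.1
```

```bash
cat > go.py <<'E'
from h import *
import sys
from scipy.spatial.transform import Rotation as Ro
s=r.read_state();M=rot(s['eef_rot'])
print(s['clock'],np.round(s['eef_pos'],4),np.round(s['qpos'],3),'az',np.degrees(np.arctan2(M[1,0],M[0,0])).round(2),'z',M[:,2].round(3),s['wrist_force'].round(1) if hasattr(s['wrist_force'],'round') else s['wrist_force'],s['opening'])
if len(sys.argv)>4:
    x,y,z,a=map(float,sys.argv[1:5]); a=np.radians(a)
    N=np.array([[np.cos(a),np.sin(a),0],[np.sin(a),-np.cos(a),0],[0,0,-1]])
    print('shift rows',(M.T@(np.array([x,y,z])-s['eef_pos'])/.02).round(2),'turn rows',(np.degrees(Ro.from_matrix(M.T@N).as_rotvec())/8).round(2))
E
python3 go.py .4977 -.1562 .15 112.9
```

```text
19.9 [0.5839 0.0674 0.2342] [ 0.02  -0.033 -0.017  1.382  0.216  1.914] az 73.72 z [ 0.194  0.219 -0.956] [ 0.4  0.5 -1.9] 0.01068872447298147
shift rows [-12.63  -1.1    0.75] turn rows [ 1.52 -1.55 -4.98]
```

Emit:
arm_command(
  plan=[
    [0, 0, 0, 0.25, -0.26, -0.83, 0],
    [0, 0, 0, 0.25, -0.26, -0.83, 0],
    [0, 0, 0, 0.25, -0.26, -0.83, 0],
    [0, 0, 0, 0.25, -0.26, -0.83, 0],
    [0, 0, 0, 0.25, -0.26, -0.83, 0],
    [0, 0, 0, 0.25, -0.26, -0.83, 0],
    [0, 0, 0, 0, 0, 0, 0],
  ],
)

```text
clock: 20.78
eef_pos: [0.5833, 0.0668, 0.2336]
eef_rot: [0.001, 0.554, 0.833, 0.001]
wrist_force: [-0.1, 0.8, -0.5]
opening: 0.0104
grip_force: 88.1
```

```bash
python3 go.py .4977 -.1562 .185 112.9
```

```text
20.775 [0.5833 0.0668 0.2336] [ 0.114  0.167  0.22   1.621 -0.     1.288] az 112.75 z [ 0.003  0.    -1.   ] [-0.1  0.8 -0.5] 0.01044572590155871
shift rows [-8.63 -8.26  2.42] turn rows [ 0.02  0.01 -0.02]
```

Emit:
arm_command(
  plan=[
    [-0.4, -0.4, 0, 0, 0, 0, 0],
    [-0.8, -0.76, 0, 0, 0, 0, 0],
    [-0.9, -0.86, 0, 0, 0, 0, 0],
    [-0.9, -0.86, 0, 0, 0, 0, 0],
    [-0.9, -0.86, 0.2, 0, 0, 0, 0],
    [-0.9, -0.86, 0.4, 0, 0, 0, 0],
    [-0.9, -0.86, 0.4, 0, 0, 0, 0],
    [-0.9, -0.86, 0.4, 0, 0, 0, 0],
    [-0.9, -0.86, 0.4, 0, 0, 0, 0],
    [-0.9, -0.86, 0.6, 0, 0, 0, 0],
  ],
)

```text
clock: 22.02
eef_pos: [0.499, -0.1525, 0.1863]
eef_rot: [0.002, 0.554, 0.832, 0.0]
wrist_force: [0.9, -0.0, -1.1]
opening: 0.0106
grip_force: 88.1
```

```bash
python3 go.py .4977 -.1562 .052 112.9; python3 - <<'E'
from h import *
# cup state check from side + scene depth: rim height and lowest point
for n in ('side','scene'):
    p,d,C=shot(n,n+'7'); P=cloud(C,d)
    q=P[(P[...,0]>.45)&(P[...,0]<.62)&(P[...,1]>-.29)&(P[...,1]<-.17)&(P[...,2]>.06)&(P[...,2]<.26)]
    print(n,len(q),np.percentile(q[:,2],[0,1,50,95]).round(3))
    lo=q[q[:,2]<np.percentile(q[:,2],1)+.012]; print('foot',lo.min(0).round(3),lo.max(0).round(3))
E
```

```text
22.025 [ 0.499  -0.1525  0.1863] [-2.960e-01  1.000e-03 -4.900e-02  1.517e+00 -0.000e+00  8.790e-01] az 112.66 z [ 0.004 -0.002 -1.   ] [ 0.9 -0.  -1.1] 0.010616446758355809
shift rows [-0.12 -0.15  6.72] turn rows [ 0.02  0.02 -0.03]
side 2108 [0.139 0.142 0.189 0.252]
foot [ 0.502 -0.248  0.139] [ 0.554 -0.225  0.154]
scene 138 [0.137 0.139 0.187 0.231]
foot [ 0.497 -0.225  0.137] [ 0.54  -0.195  0.15 ]
```

Emit:
arm_command(
  plan=[
    [-0.1, -0.15, 0.5, 0, 0, 0, 0],
    [0, 0, 0.9, 0, 0, 0, 0],
    [0, 0, 0.9, 0, 0, 0, 0],
    [0, 0, 0.9, 0, 0, 0, 0],
    [0, 0, 0.9, 0, 0, 0, 0],
    [0, 0, 0.9, 0, 0, 0, 0],
    [0, 0, 0.8, 0, 0, 0, 0],
    [0, 0, 0.5, 0, 0, 0, 0],
    [0, 0, 0.3, 0, 0, 0, 0],
    [0, 0, 0, 0, 0, 0, 0],
  ],
)

```text
clock: 23.38
eef_pos: [0.4987, -0.1538, 0.0539]
eef_rot: [0.001, 0.553, 0.833, -0.0]
wrist_force: [-0.6, -0.5, -0.5]
opening: 0.0102
grip_force: 88.1
```

```bash
python3 go.py .4977 -.1562 .0502 112.9
```

```text
23.375 [ 0.4987 -0.1538  0.0539] [-2.990e-01  3.600e-02 -2.690e-01  1.263e+00 -1.000e-03  8.740e-01] az 112.79 z [ 0.002 -0.002 -1.   ] [-0.6 -0.5 -0.5] 0.010223438777545238
shift rows [-0.09 -0.09  0.19] turn rows [ 0.01  0.02 -0.01]
```

Emit:
arm_command(
  plan=[
    [0, 0, 0.08, 0, 0, 0, 0],
    [0, 0, 0.08, 0, 0, 0, 0],
    [0, 0, 0, 0, 0, 0, 0],
  ],
)

```text
clock: 23.75
eef_pos: [0.4987, -0.1538, 0.051]
eef_rot: [0.001, 0.553, 0.833, -0.0]
wrist_force: [0.7, 0.6, -1.2]
opening: 0.0103
grip_force: 88.1
```

Emit:
arm_command(
  plan=[
    [0, 0, 0.06, 0, 0, 0, 0],
    [0, 0, 0, 0, 0, 0, 0],
    [0, 0, 0, 0, 0, 0, 0],
  ],
)

```text
clock: 24.12
eef_pos: [0.4989, -0.1538, 0.05]
eef_rot: [0.002, 0.553, 0.833, 0.0]
wrist_force: [-1.3, 2.3, 3.5]
opening: 0.0102
grip_force: 88.8
```

Contact: the upward force is now 3.5 N. Release and rise.

Emit:
arm_command(
  plan=[
    [0, 0, 0, 0, 0, 0, 0.15],
    [0, 0, 0, 0, 0, 0, 0.3],
    [0, 0, 0, 0, 0, 0, 0.45],
    [0, 0, 0, 0, 0, 0, 0.5],
    [0, 0, -0.5, 0, 0, 0, 0.5],
    [0, 0, -0.9, 0, 0, 0, 0.5],
    [0, 0, -1, 0, 0, 0, 0.5],
    [0, 0, -1, 0, 0, 0, 0.5],
    [0, 0, -1, 0, 0, 0, 0.5],
    [0, 0, -1, 0, 0, 0, 0.5],
  ],
  grip_force=20,
)

```text
clock: 25.38
eef_pos: [0.4986, -0.1537, 0.16]
eef_rot: [0.002, 0.553, 0.833, 0.0]
wrist_force: [-0.2, -0.2, -0.2]
opening: 0.0426
grip_force: 0.0
```

```bash
python3 go.py .42 .045 .16 0; python3 - <<'E'
from h import *
for n in ('side','scene'):
    p,d,C=shot(n,n+'8'); P=cloud(C,d)
    q=P[(P[...,0]>.45)&(P[...,0]<.62)&(P[...,1]>-.29)&(P[...,1]<-.13)&(P[...,2]>.056)&(P[...,2]<.075)]
    print(n,len(q),q.min(0).round(3),q.max(0).round(3))
# drawer pull (side) and red cup extents
P=cloud(cam('scene'),np.load('pics/scene8.npy'))
k=P[(P[...,0]>.46)&(P[...,0]<.488)&(P[...,1]>-.02)&(P[...,1]<.11)&(P[...,2]>.03)&(P[...,2]<.06)]; print('pull',np.percentile(k,[2,50,98],axis=0).round(3).tolist())
im=cv2.imread('pics/scene8.png'); mk=cv2.inRange(cv2.cvtColor(im,cv2.COLOR_BGR2HSV),(0,120,60),(6,255,255))>0
q=P[mk]; q=q[(q[:,2]>.01)&(q[:,2]<.075)&(q[:,0]<.46)&(q[:,1]<.06)]; print('red',q.min(0).round(3),q.max(0).round(3))
E
```

```text
25.375 [ 0.4986 -0.1537  0.16  ] [-2.990e-01  1.000e-03 -9.900e-02  1.467e+00 -1.000e-03  8.740e-01] az 112.79 z [ 0.004 -0.002 -1.   ] [-0.2 -0.2 -0.2] 0.04256105704286883
shift rows [10.68  0.22 -0.04] turn rows [ 0.04 -0.   14.1 ]
side 453 [ 0.485 -0.264  0.056] [ 0.57  -0.152  0.066]
scene 185 [ 0.484 -0.262  0.056] [ 0.57  -0.151  0.068]
pull [[0.472, 0.01, 0.044], [0.476, 0.051, 0.048], [0.487, 0.089, 0.052]]
red [ 0.352 -0.108  0.01 ] [0.437 0.01  0.067]
```

Emit:
arm_command(
  plan=[
    [0.98, 0.12, 0, 0, 0, 0, 0],
    [0.98, 0.12, 0, 0, 0, 0, 0],
    [0.98, 0.12, 0, 0, 0, 0, 0],
    [0.98, 0.12, 0, 0, 0, 0, 0],
    [0.98, 0.12, 0, 0, 0, 0, 0],
    [0.98, 0.12, 0, 0, 0, 0, 0],
    [0.98, 0.12, 0, 0, 0, 0, 0],
    [0.98, 0.12, 0, 0, 0, 0, 0],
    [0.98, 0.12, 0, 0, 0, 0, 0],
    [0.98, 0.12, 0, 0, 0, 0, 0],
  ],
)

```text
clock: 26.72
eef_pos: [0.444, 0.0377, 0.1572]
eef_rot: [0.001, 0.553, 0.833, -0.0]
wrist_force: [0.2, 0.7, -1.0]
opening: 0.0004
grip_force: 0.0
```

Emit:
arm_command(
  plan=[
    [0.98, 0.12, 0, 0, 0, 0, 0],
    [0, 0, 0, 0, 0, -0.84, 0],
    [0, 0, 0, 0, 0, -0.84, 0],
    [0, 0, 0, 0, 0, -0.84, 0],
    [0, 0, 0, 0, 0, -0.84, 0],
    [0, 0, 0, 0, 0, -0.84, 0],
    [0, 0, 0, 0, 0, -0.84, 0],
    [0, 0, 0, 0, 0, -0.84, 0],
    [0, 0, 0, 0, 0, -0.84, 0],
    [0, 0, 0, 0, 0, -0.84, 0],
  ],
)

```text
clock: 27.98
eef_pos: [0.4388, 0.0561, 0.1571]
eef_rot: [0.001, 0.056, 0.998, -0.001]
wrist_force: [0.1, 0.2, -0.3]
opening: -0.0002
grip_force: 0.0
```

```bash
python3 go.py .438 .055 .062 180
```

```text
27.975 [0.4388 0.0561 0.1571] [ 0.128 -0.188 -0.279  1.478 -0.002  0.241] az 173.53 z [ 0.002 -0.002 -1.   ] [ 0.1  0.2 -0.3] -0.00015015017757315848
shift rows [ 0.04 -0.05  4.76] turn rows [-0.01  0.02 -0.81]
```

Emit:
arm_command(
  plan=[
    [0, 0, 0.2, 0, 0, -0.8, 0],
    [0, 0, 0.95, 0, 0, 0, 0],
    [0, 0, 0.95, 0, 0, 0, 0],
    [0, 0, 0.95, 0, 0, 0, 0],
    [0, 0, 0.95, 0, 0, 0, 0],
    [0, 0, 0.85, 0, 0, 0, 0],
    [0, 0, 0, 0, 0, 0, 0],
    [-0.4, 0, 0, 0, 0, 0, 0],
    [-0.4, 0, 0, 0, 0, 0, 0],
    [-0.4, 0, 0, 0, 0, 0, 0],
  ],
)

```text
clock: 29.22
eef_pos: [0.4644, 0.0551, 0.0608]
eef_rot: [0.001, 0.003, 1.0, -0.001]
wrist_force: [-0.8, 0.3, 1.3]
opening: -0.0001
grip_force: 0.5
```

Emit:
arm_command(
  plan=[
    [-0.3, 0.01, 0, 0, 0, 0, 0],
    [-0.3, 0.01, 0, 0, 0, 0, 0],
    [-0.3, 0.01, 0, 0, 0, 0, 0],
    [-0.3, 0.01, 0, 0, 0, 0, 0],
  ],
)

```text
clock: 29.72
eef_pos: [0.4878, 0.0557, 0.0602]
eef_rot: [0.001, 0.003, 1.0, -0.001]
wrist_force: [-2.5, -0.4, 0.7]
opening: -0.0001
grip_force: 0.6
```

Emit:
arm_command(
  plan=[
    [-0.4, -0.01, 0, 0, 0, 0, 0],
    [-0.4, -0.01, 0, 0, 0, 0, 0],
    [-0.4, -0.01, 0, 0, 0, 0, 0],
    [-0.4, -0.01, 0, 0, 0, 0, 0],
    [-0.4, -0.01, 0, 0, 0, 0, 0],
    [-0.4, -0.01, 0, 0, 0, 0, 0],
    [-0.4, -0.01, 0, 0, 0, 0, 0],
    [-0.4, -0.01, 0, 0, 0, 0, 0],
  ],
)

```text
clock: 30.72
eef_pos: [0.552, 0.0538, 0.0605]
eef_rot: [0.001, 0.003, 1.0, -0.001]
wrist_force: [-1.6, 0.8, -0.3]
opening: -0.0004
grip_force: 0.6
```

Emit:
arm_command(
  plan=[
    [-0.2, 0, 0, 0, 0, 0, 0],
    [-0.2, 0, 0, 0, 0, 0, 0],
    [-0.15, 0, 0, 0, 0, 0, 0],
  ],
)

```text
clock: 31.1
eef_pos: [0.5618, 0.0536, 0.0604]
eef_rot: [0.0, 0.003, 1.0, -0.001]
wrist_force: [-4.4, -0.9, 2.3]
opening: -0.0
grip_force: 2.4
```

Emit:
arm_command(
  plan=[
    [-0.1, 0, 0, 0, 0, 0, 0],
    [-0.1, 0, 0, 0, 0, 0, 0],
    [-0.1, 0, 0, 0, 0, 0, 0],
  ],
)

```text
clock: 31.48
eef_pos: [0.568, 0.0536, 0.0604]
eef_rot: [0.001, 0.003, 1.0, -0.001]
wrist_force: [-10.2, 0.1, 5.4]
opening: 0.0002
grip_force: 4.8
```

Emit:
arm_command(
  plan=[
    [-0.1, 0, 0, 0, 0, 0, 0],
    [-0.1, 0, 0, 0, 0, 0, 0],
  ],
)

```text
clock: 31.72
eef_pos: [0.5686, 0.0536, 0.0603]
eef_rot: [-0.003, 0.003, 1.0, -0.001]
wrist_force: [-30.3, -0.2, 17.0]
opening: -0.0003
grip_force: 15.0
```

```bash
cat > dr.py <<'E'
from h import *
n='scene'; p,d,C=shot(n,'sceneD%d'%int(r.read_state()['clock']*100)); P=cloud(C,d)
for y0 in (-.03,.10):
    k=P[(P[...,0]>.5)&(P[...,0]<.63)&(P[...,1]>y0)&(P[...,1]<y0+.03)&(P[...,2]>.02)&(P[...,2]<.07)]; print('panel x',y0,len(k),np.percentile(k[:,0],[2,25,50]).round(4) if len(k) else '')
E
python3 dr.py
```

```text
panel x -0.03 0 
panel x 0.1 101 [0.6035 0.6046 0.6053]
```

The force climbed to 30 N with no further motion, so the drawer is against its stop. Back off and check.

Emit:
arm_command(
  plan=[
    [0.3, 0, 0, 0, 0, 0, 0],
    [0.8, 0, 0, 0, 0, 0, 0],
    [1, 0, 0, 0, 0, 0, 0],
    [1, 0, -0.5, 0, 0, 0, 0],
    [0.5, 0, -1, 0, 0, 0, 0],
    [0, 0, -1, 0, 0, 0, 0],
    [0, 0, -1, 0, 0, 0, 0],
    [0, 0, -1, 0, 0, 0, 0],
  ],
)

```text
clock: 32.78
eef_pos: [0.5008, 0.0543, 0.1514]
eef_rot: [0.002, 0.003, 1.0, -0.001]
wrist_force: [0.2, 0.2, 0.5]
opening: -0.0
grip_force: 0.0
```

```bash
python3 dr.py; python3 go.py; python3 - <<'E'
from h import *
a,d,C=shot('scene','scene9');b,_,_=shot('side','side9')
P=cloud(C,d)
k=P[(P[...,0]>.56)&(P[...,0]<.70)&(P[...,1]>.0)&(P[...,1]<.09)&(P[...,2]>.074)&(P[...,2]<.09)];print('unit+panel top x min',np.percentile(k[:,0],[0,1,3]).round(4))
A=cv2.resize(a[110:290,210:450],(400,300),interpolation=cv2.INTER_CUBIC);B=cv2.resize(b[130:310,200:440],(400,300),interpolation=cv2.INTER_CUBIC)
cv2.imwrite('pics/c9.png',np.hstack([A,B])[:,:,::-1])
E
```

```text
panel x -0.03 63 [0.5998 0.601  0.6016]
panel x 0.1 98 [0.6037 0.6048 0.6053]
32.825 [0.5017 0.0544 0.1541] [ 0.109 -0.043 -0.153  1.453 -0.002  0.115] az 179.68 z [ 0.007 -0.001 -1.   ] [-0.3 -0.9  2.9] 0.00037545454156360944
unit+panel top x min [0.6006 0.6021 0.6036]
```

View pics/c9.png

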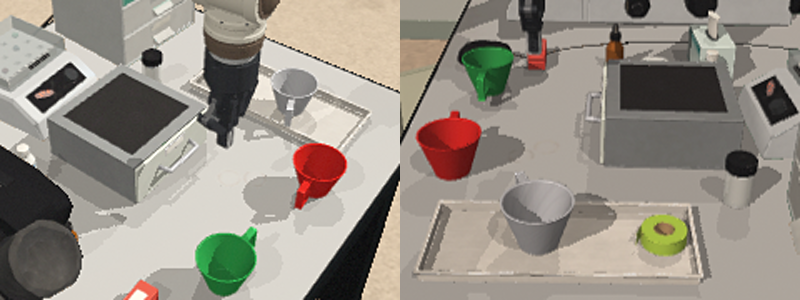

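```bash
python3 - <<'E'
from h import *
for n,f in (('scene','scene0'),('side','side0'),('scene','scene9'),('side','side9')):
    P=cloud(cam(n),np.load(f'pics/{f}.npy')); o=[]
    for y in np.arange(-.05,.14,.02):
        for a,b in ((.0795,.088),(.02,.076)):
            k=P[(P[...,0]>.57)&(P[...,0]<.66)&(P[...,1]>y)&(P[...,1]<y+.02)&(P[...,2]>a)&(P[...,2]<b)]
            o.append(np.percentile(k[:,0],3).round(3) if len(k)>4 else None)
    print(f,'top',[*map(str,o[::2])],'front',[*map(str,o[1::2])])
E
```

```text
scene0 top ['0.608', '0.609', '0.609', '0.61', '0.61', '0.61', '0.61', '0.611', '0.611', '0.612'] front ['0.573', 'None', 'None', 'None', 'None', 'None', 'None', 'None', '0.58', '0.574']
side0 top ['0.607', '0.607', '0.61', '0.61', '0.61', '0.61', '0.61', '0.611', '0.612', '0.615'] front ['0.57', 'None', 'None', 'None', 'None', 'None', 'None', 'None', '0.571', '0.573']
scene9 top ['0.606', '0.608', '0.603', '0.609', '0.607', '0.61', '0.61', '0.609', '0.607', '0.612'] front ['0.6', '0.6', '0.582', '0.579', '0.58', '0.579', '0.581', '0.603', '0.603', '0.605']
side9 top ['0.607', '0.607', '0.61', '0.61', '0.61', '0.61', '0.606', '0.61', '0.61', '0.615'] front ['0.601', 'None', '0.579', '0.578', '0.581', '0.58', '0.58', 'None', 'None', 'None']
```

The panel's outer face (≈0.601) sits one panel thickness (8 mm) ahead of the unit's front (≈0.608), so the drawer is home. The picture shows the empty cup upright on the tray and everything else in its place. I hand it in.

```bash
python3 -c "
from workcell import r
print(r.finish_job())"
```

```text
the job is handed in; nothing more can be done
None
```

The job is handed in: all three vials are in the drawer, the empty cup stands upright and released on the steel tray, and the drawer is shut after a push that peaked at 30 N against the stop.

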